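Open the indexed cover of the wide vial store

TASK

Open the wide vial store: pull its black plunger knob straight up to free the aluminium cover, slide the cover fully back along its rails and let the knob go so that its pin drops into the open-position slot and holds the cover open. Leave the narrow store's cover shut.

Things in the scene. Friction and masses are not known exactly. Their poses are not given: they have to be found in the camera images.
- wide_knob (a point): Centre of the wide store's black plunger knob: an upright cylinder, 25 mm across, 30 mm high, on a slim steel sleeve on the cover. Starts 106 mm above the worktop, 32.5 mm above the cover's flat top; nothing else within 60 mm stands above the cover by over 6 mm. Moves with knob and cover. z is up; x is the level direction in which the cover slides open, roughly away from the robot.
- wide_cover (a joint): Opening of the wide store's aluminium cover in m: 0 shut, 0.075 at its end stop; slid by the knob, 1.5 N of friction. The pin locks it at 0 (2 mm of play) and drops into a slot in the deck behind anywhere from 0.058 to 0.075. The wide store is a fixed grey box 170 mm wide (across the slide), 191 mm long, 79 mm high.
- wide_plunger (a joint): How far the wide store's knob is pulled up in m: 0 when down with its pin in the hole or slot, 0.015 at its upper stop. The pin is clear of the hole above 0.007 (pull about 0.011). A spring draws it down with 4 to 6 N; let go between hole and slot, it rests on the deck at about 0.007.
- narrow_cover (a joint): Opening of the narrow store's cover in m: 0 shut, where it is to stay. The narrow store is 90 mm wide and otherwise like the wide one, with the same knob; it stands on the other side of the analyser, and which store is left or right varies.

How it is judged:
On the way, in this order (a step that is already met when the one before it is completed fails the run):
1. the wide store's knob is pulled up while its cover is still shut (value of joint wide_plunger above 0.006 m and value of joint wide_cover below 0.01 m), for 0.05 s.
2. the wide store's cover is slid open (value of joint wide_cover above 0.055 m), for 0.1 s.
At the end, for the whole second after the job is handed in: The wide store's cover is open by more than 55 mm of its 75 mm, its plunger is down in the open-position slot (less than 3 mm up), and the narrow store's cover is shut (within 10 mm) (value of joint wide_cover above 0.055 m and value of joint wide_plunger below 0.003 m and value of joint narrow_cover below 0.01 m); the robot touches nothing.
It fails at once if the narrow store's cover is slid open (value of joint narrow_cover above 0.01 m).
It also fails if it takes over 40 s, if anything falls off the work surface, if the arm or the gripper's body presses on something with over 40 N, if the wrist force passes 120 N, or if a joint passes its speed limit or range.

ROBOT

A 6-joint arm with a two-finger parallel gripper is mounted at the origin on a cart in front of the work surface, level with it; the furniture and walls round the work are solid. World frame = base frame: x ahead of the robot, y to its left, z up, the work surface at z = 0. Lengths are in m, angles in rad, forces in N, time in s.
With the tool pointing down it reaches from about 0.25 to 0.775 m from the base axis. Payload 4 kg.
Tool frame: the origin (TCP) lies midway between the tips of the shut fingers; the grasp point (between the pads) lies 19 mm behind it; z points along the fingers, y is the direction in which the jaws open and shut (so a half turn about z gives the same grasp; the last joint's range is limited). The gripper opens to 94 mm and grips with 3 to 60 N. Pads are 16 mm wide; open, the fingers measure 119 mm over their backs; the gripper's body (75 mm by 177 mm) begins 78 mm behind the grasp point.
Start: joints at [1.15, 0.087, 1.371, -0, 1.684, -0.103], TCP at [0.172, 0.522, 0.206] pointing down, gripper open.
Joint ranges: [-3.1, 3.1], [-0.76, 2.03], [0.27, 2.55], [-1.08, 4.22], [0.17, 2.65], [-2.57, 2.57]. Speed limits (rad/s): [2.79, 2.79, 3.14, 3.14, 3.14, 3.14].

INTERFACE

Orientations are given as a unit quaternion [w, x, y, z].
In Python, from bench import ctrl gives the robot as it stands.
- The arm moves only by the shell command python3 -m jog 'ROWS' [OPENING] [FORCE]. ROWS is JSON, a list of rows, each an object of numbers: "tx", "ty", "tz": the shift along the world's x, y, z in cm; "wx", "wy", "wz": the turn, a rotation vector about the world's x, y, z in rad. In form: [{"tx": .., "ty": .., "tz": .., "wx": .., "wy": .., "wz": ..}, ...]. A call has 1 to 5 rows; each row shifts and turns the commanded pose from where the row before left it; what a row does not reach is not made up. A row lasts 1/8 s, in which the tool goes at most 62.5 mm and 10.7 degrees, less where a joint would pass 70% of its speed; a pose out of reach is approached as far as the arm can. A call with a gripper value outside its range is refused whole. OPENING is the finger opening in cm, from 0 to 9.4, set as the call begins (- or left out, the last holds). The fingers move at their own pace and stop on an object; FORCE is the grip in N (left out, the last holds). Time passes only in rows, so rows that do not move let the fingers close. It gives the time, the measured TCP pose, the force and the opening at its end, in the units of the state.
- ctrl.get_obs(): the state, without advancing time (a new reading comes with each control period).
- ctrl.camera(name): name is "scene" or "side" or "wrist"; returns a dict with "frame" (420x560x3 uint8, red, green, blue), "fx", "fy", "cx", "cy" (pixels), "position" and "attitude" of the camera in the world; the wrist camera has in their place "T_tool_cam" (4x4, takes a point from camera to tool coordinates, whose origin is the TCP and whose axes are the flange's). Camera axes: x right, y down, z forward; pixel columns grow to the right and rows downward; lengths in m; the calibration is good to about 2 mm. The wrist camera is an equidistant fisheye: a pixel r from the principal point sees the ray r / f radians off the axis. A picture is of the moment at which its call begins: read the wrist's pose just before it. There is no depth.
- ctrl.job_done(): hands the job in, once; it reports no verdict.
Trained networks look in a picture, given as the dict that the camera call returned (one of the last four; its "shot" number tells which), for a name from the list of things; names that differ only in an ending like _2 or _b are one class to them, and where a whole thing is asked for, a point or a joint stands for the part that bears it (a point fixed in the world has none). Each returns a list of dicts, best first, with "score" (0 to 1); they miss things now and then, are a little off and sometimes report something else, mostly with a low value. They report only what shows in the picture. A call takes as long as a camera call.
- ctrl.search_frame(query, picture): "xy" ([column, row] in pixels, amid what is visible of it).
The state is a dict: "clock": time; "joints": joint angles; "joint_vel": joint speeds; "joint_efforts": joint torques, N m; "tool_pos": TCP position; "tool_rot": TCP orientation; "contact_force": force on the tool from outside, world axes, zero at the start; "moment": the same for the moment, N m; "gripper_width": finger opening in m.
Only numpy, scipy, OpenCV 4.12 (cv2) and the standard library are available. Lean on these libraries where they do the work, as an engineer would, in place of code of your own. Each camera call takes 0.05 s, during which the arm holds its last target.

## Working session

There is one attempt and no reset: what is moved stays moved. The work goes in short steps, Python scripts to look and compute and a shell command to move; the robot and the scene stay as the last step left them, time stands still between calls to the robot, and variables do not carry over. Pictures are saved under pics/ and viewed, and the job is handed in when it is done.

```bash
mkdir -p pics; ls; cat > h.py <<'E'
import numpy as np,cv2
from bench import ctrl
def shot(n,tag):
    o=ctrl.get_obs(); p=ctrl.camera(n)
    cv2.imwrite(f'pics/{tag}.png',cv2.cvtColor(p['frame'],cv2.COLOR_RGB2BGR)); return o,p
E
python3 - <<'E'
from h import *
o=ctrl.get_obs(); print({k:np.round(v,3) for k,v in o.items()})
for n in ('scene','side','wrist'):
    o,p=shot(n,n+'0')
    print(n,{k:(np.round(v,4).tolist() if not isinstance(v,(int,str)) else v) for k,v in p.items() if k!='frame'})
    for q in ('wide_knob','wide_cover','narrow_cover'):
        print(q,[(r['score'],np.round(r['xy'],1)) for r in ctrl.search_frame(q,p)][:4])
E
```

```text
pics
{'clock': np.float64(0.0), 'joints': array([ 1.15 ,  0.088,  1.372,  0.   ,  1.684, -0.103]), 'joint_vel': array([ 0.   , -0.   , -0.001,  0.   , -0.001, -0.002]), 'joint_efforts': array([ 1.0000e-03, -3.4018e+01, -3.0243e+01,  7.2000e-02,  3.3000e-02,
       -0.0000e+00]), 'tool_pos': array([0.172, 0.522, 0.204]), 'tool_rot': array([-0.   ,  0.158,  0.987, -0.001]), 'contact_force': array([-0.279, -0.484, -0.243]), 'moment': array([-0.022,  0.016, -0.024]), 'gripper_width': np.float64(0.094)}
scene {'fx': 512.2212, 'fy': 512.2212, 'cx': 281.2538, 'cy': 223.7892, 'position': [-0.0103, 0.8939, 1.3572], 'attitude': [0.0773, -0.2376, 0.9117, -0.3262], 'shot': 1}
wide_knob [(0.59, array([333.5, 158.1]))]
wide_cover []
narrow_cover [(0.58, array([221.5, 312.9]))]
side {'fx': 426.6891, 'fy': 426.6891, 'cx': 276.418, 'cy': 206.413, 'position': [0.4106, 0.7882, 0.8324], 'attitude': [0.013, -0.0282, 0.9205, -0.3895], 'shot': 2}
wide_knob [(0.52, array([284.5, 115.7]))]
wide_cover [(0.71, array([302.8, 124. ]))]
narrow_cover [(0.55, array([262.9, 315. ]))]
wrist {'fx': 325.1923, 'fy': 325.1923, 'cx': 281.1879, 'cy': 211.4768, 'T_tool_cam': [[0.0002, -0.9569, -0.2903, 0.0858], [1.0, 0.0001, 0.0003, -0.0], [-0.0003, -0.2903, 0.9569, -0.179], [0.0, 0.0, 0.0, 1.0]], 'shot': 3}
wide_knob []
wide_cover []
narrow_cover [(0.78, array([212.5, 405.8]))]
```

View pics/scene0.png

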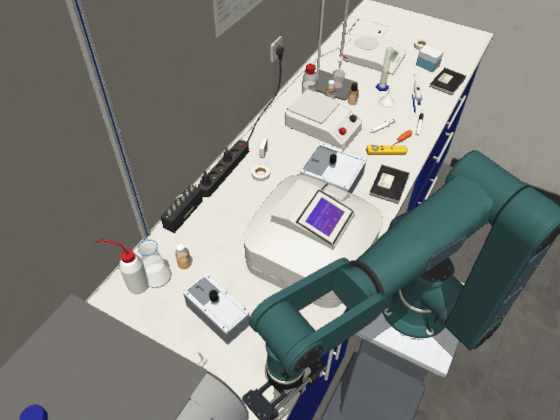

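View pics/side0.png

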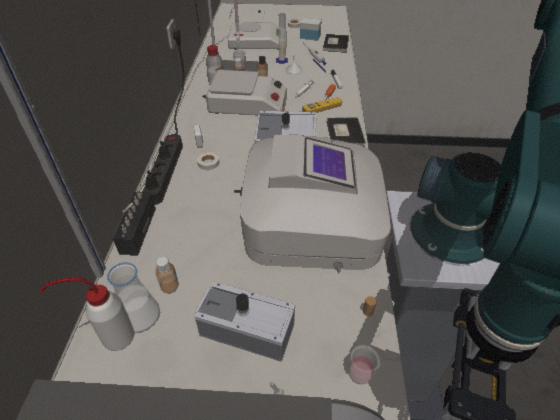

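```bash
cat >> h.py <<'E'
from scipy.spatial.transform import Rotation as R
def ray(p,xy):
    d=np.array([(xy[0]-p['cx'])/p['fx'],(xy[1]-p['cy'])/p['fy'],1.])
    a=p['attitude']
    return np.array(p['position']),R.from_quat(a,scalar_first=True).apply(d)
def atz(p,xy,z):
    c,d=ray(p,xy); return c+d*(z-c[2])/d[2]
def tri(rs):
    A=0;b=0
    for c,d in rs:
        d=d/np.linalg.norm(d);P=np.eye(3)-np.outer(d,d);A=A+P;b=b+P@c
    return np.linalg.solve(A,b)
E
python3 - <<'E'
from h import *
S=dict(fx=512.2212,fy=512.2212,cx=281.2538,cy=223.7892,position=[-0.0103,0.8939,1.3572],attitude=[0.0773,-0.2376,0.9117,-0.3262])
D=dict(fx=426.6891,fy=426.6891,cx=276.418,cy=206.413,position=[0.4106,0.7882,0.8324],attitude=[0.013,-0.0282,0.9205,-0.3895])
print(atz(S,(333.5,158.1),.106),atz(D,(284.5,115.7),.106),tri([ray(S,(333.5,158.1)),ray(D,(284.5,115.7))]))
print(atz(S,(221.5,312.9),.09),atz(D,(262.9,315),.09))
E
```

```text
[ 0.45161834 -0.35915128  0.106     ] [ 0.45854008 -0.36788121  0.106     ] [ 0.45564742 -0.36394833  0.10510585]
[0.46335055 0.34469718 0.09      ] [0.46710145 0.33414474 0.09      ]
```

The wide store is on the right: its knob is at (333,158) in the scene view and (285,116) in the side view. The narrow store is on the left. I'll lift, cross over the analyser, then look again with the wrist camera.

```bash
python3 - <<'E'
from h import *
S=dict(fx=512.2212,fy=512.2212,cx=281.2538,cy=223.7892,position=[-0.0103,0.8939,1.3572],attitude=[0.0773,-0.2376,0.9117,-0.3262])
D=dict(fx=426.6891,fy=426.6891,cx=276.418,cy=206.413,position=[0.4106,0.7882,0.8324],attitude=[0.013,-0.0282,0.9205,-0.3895])
# screen top-right corner, screen top-left; body far edge
print(tri([ray(S,(353,206)),ray(D,(355,158))]),tri([ray(S,(322,185)),ray(D,(310,139))]))
print(tri([ray(S,(381,222)),ray(D,(384,160))]))
# store front-right top corner etc
for z in (.0735,.079): print(atz(S,(365,161),z),atz(S,(318,148),z),atz(D,(316,114),z),atz(D,(258,115),z))
E
python3 -m jog '[{"tz":6,"tx":1},{"tz":6,"tx":1},{"tz":6,"tx":1,"ty":-1},{"tz":5,"tx":2,"ty":-3},{"tx":2,"ty":-5.5}]'
```

```text
[ 0.27327028 -0.11784296  0.16170495] [ 0.38830485 -0.12837349  0.19904381]
[ 0.18590607 -0.13777163  0.13205212]
[ 0.35844014 -0.43453842  0.0735    ] [ 0.53615559 -0.41188357  0.0735    ] [ 0.35780306 -0.43597711  0.0735    ] [ 0.54763343 -0.41870355  0.0735    ]
[ 0.35686028 -0.42884674  0.079     ] [ 0.5338143  -0.40628896  0.079     ] [ 0.35818569 -0.4271051   0.079     ] [ 0.5466403  -0.40995672  0.079     ]invalid input at $[0]: expected keys tx, ty, tz, wx, wy, wz
```

```bash
python3 -m jog '[{"tx":2,"ty":-5.8,"wz":-0.1},{"tx":1,"ty":-6,"wz":-0.1},{"tx":1,"ty":-6,"wz":-0.1},{"ty":-6,"wz":-0.1},{"ty":-6,"wz":-0.1}]'
```

```text
invalid input at $[0]: expected keys tx, ty, tz, wx, wy, wz
```

```bash
python3 -m jog '[{"tx":1,"ty":0,"tz":6,"wx":0,"wy":0,"wz":0},{"tx":1,"ty":0,"tz":6,"wx":0,"wy":0,"wz":0},{"tx":1,"ty":-1,"tz":6,"wx":0,"wy":0,"wz":0},{"tx":2,"ty":-3,"tz":5,"wx":0,"wy":0,"wz":-0.1},{"tx":2,"ty":-5.5,"tz":0,"wx":0,"wy":0,"wz":-0.1}]'
python3 -m jog '[{"tx":2,"ty":-5.8,"tz":0,"wx":0,"wy":0,"wz":-0.1},{"tx":1,"ty":-6,"tz":0,"wx":0,"wy":0,"wz":-0.1},{"tx":1,"ty":-6,"tz":0,"wx":0,"wy":0,"wz":-0.1},{"tx":1,"ty":-6,"tz":0,"wx":0,"wy":0,"wz":-0.1},{"tx":0,"ty":-6,"tz":0,"wx":0,"wy":0,"wz":-0.1}]'
```

```text
clock: 1.23
tool_pos: [0.2431, 0.4282, 0.4399]
tool_rot: [0.002, 0.257, 0.966, 0.004]
contact_force: [1.6, -0.2, 0.1]
gripper_width: 0.094
clock: 1.85
tool_pos: [0.2917, 0.1277, 0.4353]
tool_rot: [0.0, 0.489, 0.873, 0.0]
contact_force: [0.9, -0.5, 0.3]
gripper_width: 0.094
```

```bash
python3 -m jog '[{"tx":1,"ty":-6,"tz":0,"wx":0,"wy":0,"wz":-0.1},{"tx":1,"ty":-6,"tz":0,"wx":0,"wy":0,"wz":-0.1},{"tx":1,"ty":-6,"tz":0,"wx":0,"wy":0,"wz":-0.1},{"tx":1,"ty":-6,"tz":0,"wx":0,"wy":0,"wz":-0.1},{"tx":2,"ty":-5.8,"tz":0,"wx":0,"wy":0,"wz":-0.04}]'
python3 -m jog '[{"tx":3,"ty":-5,"tz":0,"wx":0,"wy":0,"wz":0},{"tx":3,"ty":-5,"tz":-2,"wx":0,"wy":0,"wz":0},{"tx":3,"ty":-5,"tz":-3,"wx":0,"wy":0,"wz":0},{"tx":1.3,"ty":-4,"tz":-4,"wx":0,"wy":0,"wz":0},{"tx":0,"ty":0,"tz":-4,"wx":0,"wy":0,"wz":0}]'
python3 - <<'E'
from h import *
for n in ('wrist','scene','side'):
    o,p=shot(n,n+'1')
    for q in ('wide_knob','wide_cover','narrow_cover'):
        print(n,q,[(r['score'],np.round(r['xy'],1)) for r in ctrl.search_frame(q,p)][:4])
print(o['tool_pos'],o['tool_rot'],o['joints'],o['clock'])
E
```

```text
clock: 2.48
tool_pos: [0.3514, -0.1706, 0.4364]
tool_rot: [0.001, 0.667, 0.745, 0.0]
contact_force: [0.6, 1.0, 0.2]
gripper_width: 0.0942
clock: 3.1
tool_pos: [0.4537, -0.3588, 0.3031]
tool_rot: [-0.002, 0.667, 0.745, -0.0]
contact_force: [0.3, 0.6, -0.6]
gripper_width: 0.0939
wrist wide_knob [(0.62, array([282.1, 189.3]))]
wrist wide_cover [(0.76, array([247.8, 176.4]))]
wrist narrow_cover []
scene wide_knob [(0.48, array([334.2, 157.2]))]
scene wide_cover [(0.82, array([339.9, 165.8]))]
scene narrow_cover [(0.59, array([223.3, 310.8]))]
side wide_knob [(0.51, array([283.9, 115.7]))]
side wide_cover [(0.6, array([301.4, 122.9]))]
side narrow_cover [(0.93, array([263.2, 315.5]))]
[ 0.45420656 -0.35640631  0.31066533] [ 3.24861166e-03  6.65817851e-01  7.46107251e-01 -7.30250042e-05] [-7.63570751e-01  1.48780936e-01  1.09604429e+00  8.55733121e-05
  1.89026906e+00 -8.77151655e-01] 3.5
```

View pics/wrist1.png

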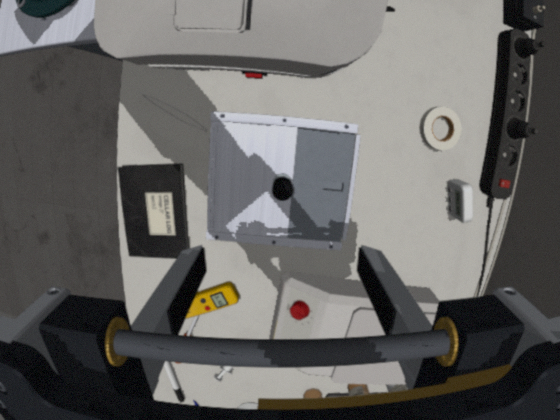

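View pics/scene1.png

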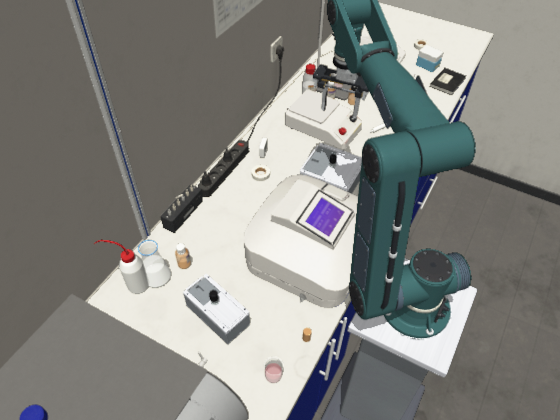

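The wrist view shows the wide store with its knob at (283,188), and the slide direction runs image-right. I'll locate the knob and the store's yaw from here.

```bash
cat >> h.py <<'E'
def wray(o,p,xy):
    x,y=(xy[0]-p['cx'])/p['fx'],(xy[1]-p['cy'])/p['fy']; r=np.hypot(x,y)
    d=np.array([x*np.sinc(r/np.pi),y*np.sinc(r/np.pi),np.cos(r)])
    T=np.array(p['T_tool_cam']); Rt=R.from_quat(o['tool_rot'],scalar_first=True)
    return o['tool_pos']+Rt.apply(T[:3,3]), Rt.apply(T[:3,:3]@d)
def watz(o,p,xy,z):
    c,d=wray(o,p,xy); return c+d*(z-c[2])/d[2]
E
python3 - <<'E'
from h import *
o,p=shot('wrist','wrist2')
k=ctrl.search_frame('wide_knob',p)[0]['xy']; print(k,o['tool_pos'],o['tool_rot'])
print(watz(o,p,k,.106))
f=cv2.cvtColor(p['frame'],cv2.COLOR_RGB2BGR)[90:260,190:380]
cv2.imwrite('pics/w2crop.png',cv2.resize(f,None,fx=4,fy=3.5,interpolation=cv2.INTER_CUBIC))
E
```

```text
[280.8, 188.3] [ 0.45375623 -0.35618627  0.30841755] [ 1.33757422e-03  6.65926826e-01  7.46015867e-01 -8.28030312e-06]
[ 0.4532515 -0.3577834  0.106    ]
```

View pics/w2crop.png

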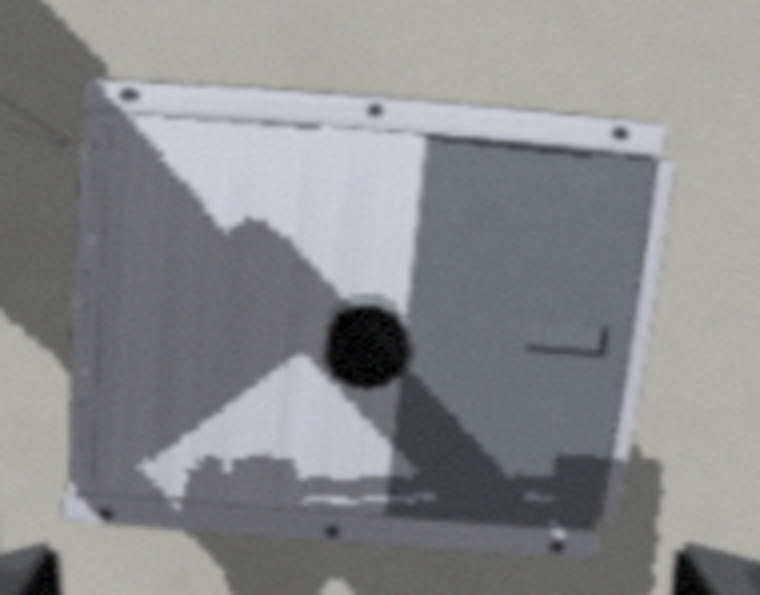

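```bash
python3 - <<'E'
from h import *
o=ctrl.get_obs(); p=ctrl.camera('wrist')
g=lambda x,y:(190+x/4,90+y/3.5)
P=[watz(o,p,g(*c),.079)[:2] for c in ((129,94),(620,132),(106,513),(557,546))]
print(np.round(P,4)); 
for a,b in((0,1),(2,3)): d=P[b]-P[a];print(np.degrees(np.arctan2(d[1],d[0])),np.linalg.norm(d))
d=P[2]-P[0];print('across',np.degrees(np.arctan2(d[1],d[0])))
print(watz(o,p,g(368,345),.121),o['tool_pos'],o['tool_rot'])
# consensus with fixed cams
S=dict(fx=512.2212,fy=512.2212,cx=281.2538,cy=223.7892,position=[-0.0103,0.8939,1.3572],attitude=[0.0773,-0.2376,0.9117,-0.3262])
D=dict(fx=426.6891,fy=426.6891,cx=276.418,cy=206.413,position=[0.4106,0.7882,0.8324],attitude=[0.013,-0.0282,0.9205,-0.3895])
for z in (.106,.112):print(atz(S,(333.2,158.5),z),atz(D,(285.5,117),z))
E
```

```text
[[ 0.3705 -0.2799]
 [ 0.5247 -0.276 ]
 [ 0.374  -0.4397]
 [ 0.5285 -0.436 ]]
1.4540981890869058 0.15429566585900734
1.394718436367955 0.15451308195346455
across -88.72299894396127
[ 0.4538609  -0.35411357  0.121     ] [ 0.45359039 -0.35615174  0.30754628] [5.74749475e-04 6.65986603e-01 7.45963481e-01 3.96827114e-06]
[ 0.45166982 -0.35678367  0.106     ] [ 0.45506545 -0.3606155   0.106     ]
[ 0.44945449 -0.35078615  0.112     ] [ 0.45469817 -0.35112638  0.112     ]
```

```bash
python3 -m jog '[{"tx":0,"ty":0,"tz":-5,"wx":0,"wy":0,"wz":-0.09},{"tx":0,"ty":0,"tz":-5,"wx":0,"wy":0,"wz":0},{"tx":0,"ty":0,"tz":-4,"wx":0,"wy":0,"wz":0},{"tx":0,"ty":0,"tz":-2,"wx":0,"wy":0,"wz":0},{"tx":0,"ty":0,"tz":0,"wx":0,"wy":0,"wz":0}]'
python3 - <<'E'
from h import *
o,p=shot('wrist','wrist3')
for r in ctrl.search_frame('wide_knob',p)[:2]: print(r, watz(o,p,r['xy'],.106),watz(o,p,r['xy'],.121))
print(o['tool_pos'],o['tool_rot'],o['contact_force'])
E
```

```text
clock: 4.47
tool_pos: [0.4524, -0.3552, 0.1445]
tool_rot: [-0.003, 0.699, 0.715, 0.0]
contact_force: [-0.5, -0.2, -0.7]
gripper_width: 0.0942
{'xy': [283.7, 242.0], 'score': 0.63} [ 0.45349115 -0.35860717  0.106     ] [ 0.45327298 -0.35254264  0.121     ]
[ 0.45239601 -0.35515427  0.14447922] [-2.50225802e-03  6.98943810e-01  7.15172209e-01  5.64495824e-06] [-0.50473572 -0.22247798 -0.66705113]
```

View pics/wrist3.png

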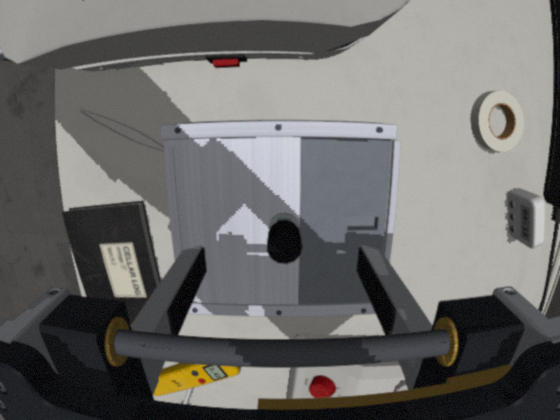

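The knob is centred between the fingers at (285,241). Best estimate is (0.4535, -0.358), so I'll shift slightly, go down and grip.

```bash
python3 -m jog '[{"tx":0.1,"ty":-0.25,"tz":-2.5,"wx":0,"wy":0,"wz":0},{"tx":0,"ty":0,"tz":-2,"wx":0,"wy":0,"wz":0},{"tx":0,"ty":0,"tz":-0.9,"wx":0,"wy":0,"wz":0},{"tx":0,"ty":0,"tz":0,"wx":0,"wy":0,"wz":0},{"tx":0,"ty":0,"tz":0,"wx":0,"wy":0,"wz":0}]'
python3 - <<'E'
from h import *
o,p=shot('wrist','wrist4');print(o['tool_pos'],o['contact_force'])
E
```

```text
clock: 5.2
tool_pos: [0.4552, -0.3593, 0.0945]
tool_rot: [0.001, 0.699, 0.715, 0.0]
contact_force: [0.3, -0.9, 0.3]
gripper_width: 0.0939
[ 0.45516633 -0.35934424  0.09449726] [ 0.26852804 -0.87788942  0.34837078]
```

View pics/wrist4.png

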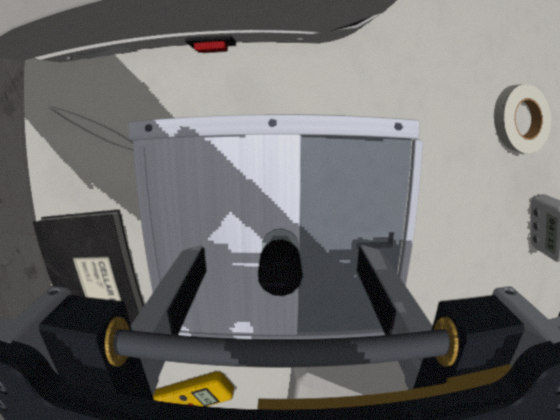

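```bash
python3 -m jog '[{"tx":-0.1,"ty":0,"tz":-0.3,"wx":0,"wy":0,"wz":0},{"tx":0,"ty":0,"tz":0,"wx":0,"wy":0,"wz":0},{"tx":0,"ty":0,"tz":0,"wx":0,"wy":0,"wz":0},{"tx":0,"ty":0,"tz":0,"wx":0,"wy":0,"wz":0},{"tx":0,"ty":0,"tz":0,"wx":0,"wy":0,"wz":0}]' 0 25
python3 -m jog '[{"tx":0,"ty":0,"tz":0,"wx":0,"wy":0,"wz":0},{"tx":0,"ty":0,"tz":0,"wx":0,"wy":0,"wz":0},{"tx":0,"ty":0,"tz":0,"wx":0,"wy":0,"wz":0},{"tx":0,"ty":0,"tz":0,"wx":0,"wy":0,"wz":0}]'
python3 - <<'E'
from h import *
o,p=shot('wrist','wrist5');print(o['tool_pos'],o['contact_force'],o['gripper_width'])
E
```

```text
clock: 5.88
tool_pos: [0.4535, -0.3587, 0.0899]
tool_rot: [0.0, 0.699, 0.715, 0.0]
contact_force: [-0.2, 0.7, -0.1]
gripper_width: 0.0476
clock: 6.38
tool_pos: [0.4542, -0.3587, 0.09]
tool_rot: [0.001, 0.699, 0.715, 0.0]
contact_force: [3.0, 0.3, -1.3]
gripper_width: 0.0244
[ 0.45416127 -0.35866344  0.08997178] [ 2.97058694  0.26201321 -1.25445991] 0.02437017725679713
```

View pics/wrist5.png

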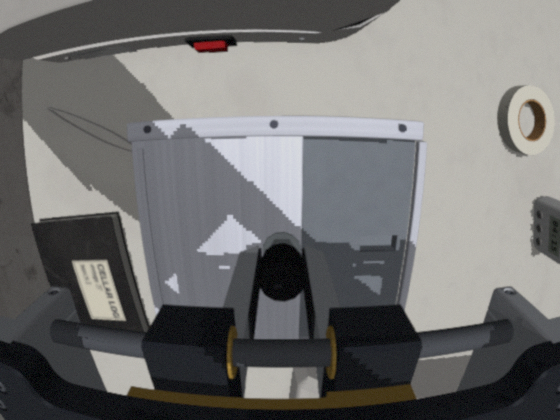

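The knob is held at an opening of 24.4 mm, at (283,265) in the picture. Pull up 11–12 mm.

```bash
python3 -m jog '[{"tx":0,"ty":0,"tz":0.6,"wx":0,"wy":0,"wz":0},{"tx":0,"ty":0,"tz":0.6,"wx":0,"wy":0,"wz":0},{"tx":0,"ty":0,"tz":0,"wx":0,"wy":0,"wz":0},{"tx":0,"ty":0,"tz":0,"wx":0,"wy":0,"wz":0},{"tx":0,"ty":0,"tz":0,"wx":0,"wy":0,"wz":0}]' - 30
```

```text
clock: 7.05
tool_pos: [0.4541, -0.3586, 0.1009]
tool_rot: [0.0, 0.699, 0.715, 0.0]
contact_force: [5.9, -1.2, -5.7]
gripper_width: 0.0242
```

The tool rose 11 mm against about 5.7 N, which matches the spring. Now slide.

```bash
python3 -m jog '[{"tx":1,"ty":0.02,"tz":0,"wx":0,"wy":0,"wz":0},{"tx":1.5,"ty":0.04,"tz":0,"wx":0,"wy":0,"wz":0},{"tx":1,"ty":0.03,"tz":0,"wx":0,"wy":0,"wz":0},{"tx":0,"ty":0,"tz":0,"wx":0,"wy":0,"wz":0}]'
python3 - <<'E'
from h import *
print(ctrl.get_obs()['contact_force'])
E
```

```text
clock: 7.55
tool_pos: [0.4899, -0.3577, 0.1016]
tool_rot: [0.0, 0.699, 0.716, 0.0]
contact_force: [1.1, -2.2, -6.6]
gripper_width: 0.0243
[ 1.14888329 -2.21737766 -6.60684902]
```

```bash
python3 -m jog '[{"tx":1.5,"ty":0.03,"tz":0,"wx":0,"wy":0,"wz":0},{"tx":1.2,"ty":0.02,"tz":0,"wx":0,"wy":0,"wz":0},{"tx":0.7,"ty":0.01,"tz":0,"wx":0,"wy":0,"wz":0},{"tx":0,"ty":0,"tz":0,"wx":0,"wy":0,"wz":0},{"tx":0,"ty":0,"tz":0,"wx":0,"wy":0,"wz":0}]'
python3 - <<'E'
from h import *
o,p=shot('wrist','wrist6')
E
```

```text
clock: 8.18
tool_pos: [0.5233, -0.357, 0.1022]
tool_rot: [0.001, 0.699, 0.715, 0.001]
contact_force: [1.4, -0.9, -6.1]
gripper_width: 0.0242
```

View pics/wrist6.png

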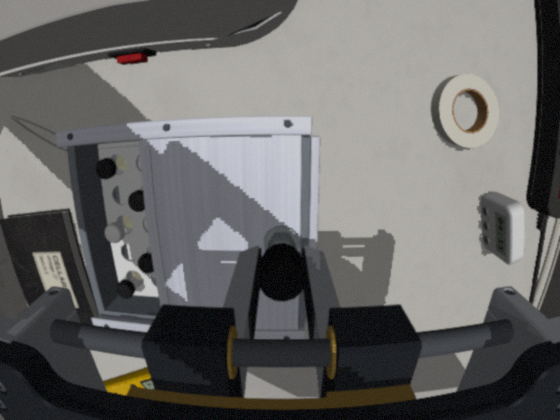

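The cover has moved back about 69 mm and the vials are showing at (125,220). Next I'll lower the pin and release.

```bash
python3 -m jog '[{"tx":0,"ty":0,"tz":-0.6,"wx":0,"wy":0,"wz":0},{"tx":0,"ty":0,"tz":-0.5,"wx":0,"wy":0,"wz":0},{"tx":0,"ty":0,"tz":-0.1,"wx":0,"wy":0,"wz":0},{"tx":0,"ty":0,"tz":0,"wx":0,"wy":0,"wz":0},{"tx":0,"ty":0,"tz":0,"wx":0,"wy":0,"wz":0}]'
python3 -m jog '[{"tx":0,"ty":0,"tz":0,"wx":0,"wy":0,"wz":0},{"tx":0,"ty":0,"tz":0,"wx":0,"wy":0,"wz":0},{"tx":0,"ty":0,"tz":0,"wx":0,"wy":0,"wz":0},{"tx":0,"ty":0,"tz":0,"wx":0,"wy":0,"wz":0},{"tx":0,"ty":0,"tz":0,"wx":0,"wy":0,"wz":0}]' 9
python3 -m jog '[{"tx":0,"ty":0,"tz":0,"wx":0,"wy":0,"wz":0},{"tx":0,"ty":0,"tz":0,"wx":0,"wy":0,"wz":0},{"tx":0,"ty":0,"tz":0,"wx":0,"wy":0,"wz":0},{"tx":0,"ty":0,"tz":0,"wx":0,"wy":0,"wz":0},{"tx":0,"ty":0,"tz":0,"wx":0,"wy":0,"wz":0}]'
python3 -m jog '[{"tx":0,"ty":0,"tz":1.5,"wx":0,"wy":0,"wz":0},{"tx":0,"ty":0,"tz":3,"wx":0,"wy":0,"wz":0},{"tx":0,"ty":0,"tz":5,"wx":0,"wy":0,"wz":0},{"tx":0,"ty":0,"tz":5,"wx":0,"wy":0,"wz":0},{"tx":0,"ty":0,"tz":0,"wx":0,"wy":0,"wz":0}]'
python3 - <<'E'
from h import *
for n in ('wrist','scene','side'):
    o,p=shot(n,n+'7')
    for q in ('wide_knob','narrow_cover'):
        for r in ctrl.search_frame(q,p)[:1]:
            f=(lambda z:watz(o,p,r['xy'],z)) if n=='wrist' else (lambda z:atz(p,r['xy'],z))
            print(n,q,r,f(.106),f(.113))
E
```

```text
clock: 8.85
tool_pos: [0.5225, -0.3571, 0.09]
tool_rot: [-0.0, 0.699, 0.715, 0.0]
contact_force: [-0.2, 0.1, -4.4]
gripper_width: 0.0241
clock: 9.48
tool_pos: [0.5225, -0.3572, 0.09]
tool_rot: [0.0, 0.699, 0.715, 0.0]
contact_force: [0.1, 0.1, -0.4]
gripper_width: 0.0708
clock: 10.1
tool_pos: [0.5224, -0.3572, 0.0899]
tool_rot: [-0.0, 0.699, 0.715, 0.0]
contact_force: [1.0, -0.3, 0.1]
gripper_width: 0.0898
clock: 10.72
tool_pos: [0.5244, -0.3587, 0.243]
tool_rot: [0.007, 0.699, 0.715, 0.001]
contact_force: [-0.5, 0.4, -0.1]
gripper_width: 0.0904
wrist wide_knob {'xy': [274.4, 199.7], 'score': 0.72} [ 0.51835568 -0.35815548  0.106     ] [ 0.51838843 -0.35624235  0.113     ]
scene wide_knob {'xy': [318.2, 148.7], 'score': 0.48} [ 0.52011606 -0.37606196  0.106     ] [ 0.51714854 -0.36895697  0.113     ]
scene narrow_cover {'xy': [222.5, 309.5], 'score': 0.73} [0.4607805  0.34123291 0.106     ] [0.45814495 0.34432479 0.113     ]
side wide_knob {'xy': [262.8, 113.3], 'score': 0.61} [ 0.52748826 -0.37766303  0.106     ] [ 0.52636163 -0.36642838  0.113     ]
side narrow_cover {'xy': [263.7, 316.0], 'score': 0.82} [0.46412499 0.34605136 0.106     ] [0.46360897 0.3503119  0.113     ]
```

View pics/wrist7.png

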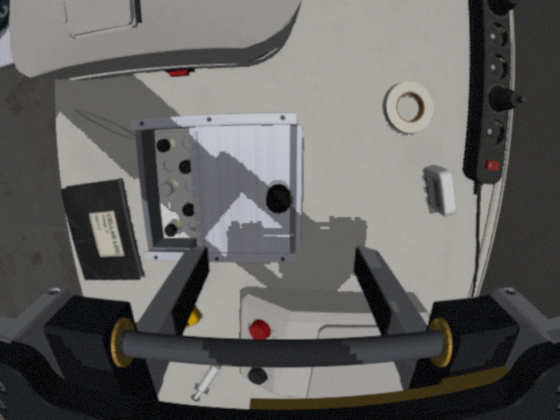

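View pics/side7.png

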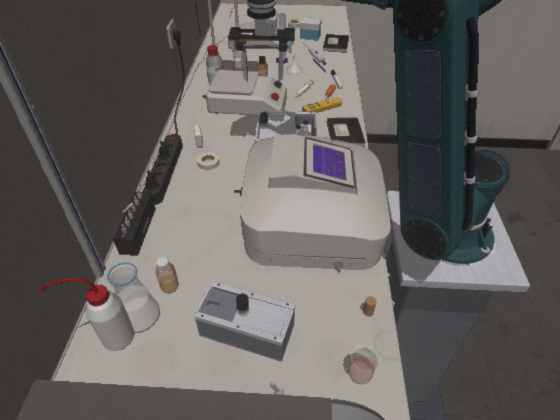

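```bash
python3 - <<'E'
from h import *
def proj(p,X): 
    c=R.from_quat(p['attitude'],scalar_first=True).inv().apply(np.array(X)-p['position']); return c[0]/c[2]*p['fx']+p['cx'],c[1]/c[2]*p['fy']+p['cy']
for n,b in(('side',(250,95,310,140)),('scene',(305,130,350,185))):
    o,p=shot(n,n+'8')
    for t in ('0','8'):
        im=cv2.imread(f'pics/{n}{t}.png'); x0,y0,x1,y1=b
        m=(im[y0:y1,x0:x1].max(2)<50).astype(np.uint8)
        k,l,s,c=cv2.connectedComponentsWithStats(m)
        print(n,t,[(s[i].tolist()[:5],np.round(c[i]+[x0,y0],1)) for i in range(1,k) if s[i][4]>15])
        cv2.imwrite(f'pics/c{n}{t}.png',cv2.resize(im[y0:y1,x0:x1],None,fx=8,fy=8,interpolation=cv2.INTER_CUBIC))
    print('shut',proj(p,(.4535,-.358,.106)));
    for z in(.106,.113): print('open',z,proj(p,(.4535+.068,-.358+.0017,z)))
a=[cv2.imread(f'pics/cside{t}.png') for t in '08'];cv2.imwrite('pics/cc.png',np.vstack(a)[:,:480])
E
```

```text
side 0 [([32, 19, 7, 10, 52], array([285.4, 118.2]))]
side 8 [([10, 18, 8, 11, 61], array([263.5, 117.7]))]
shut (np.float64(285.94273690598004), np.float64(117.45516164232929))
open 0.106 (np.float64(264.13242763656456), np.float64(117.0512411751958))
open 0.113 (np.float64(264.08276454094755), np.float64(115.10567750312327))
scene 0 [([25, 25, 6, 9, 47], array([332.6, 158.7]))]
scene 8 [([8, 18, 6, 9, 45], array([315.3, 152.2]))]
shut (np.float64(332.8674470814672), np.float64(158.1493049700594))
open 0.106 (np.float64(315.3922433220388), np.float64(151.85392841252497))
open 0.113 (np.float64(315.5218968043401), np.float64(150.3949014001637))
```

View pics/cc.png

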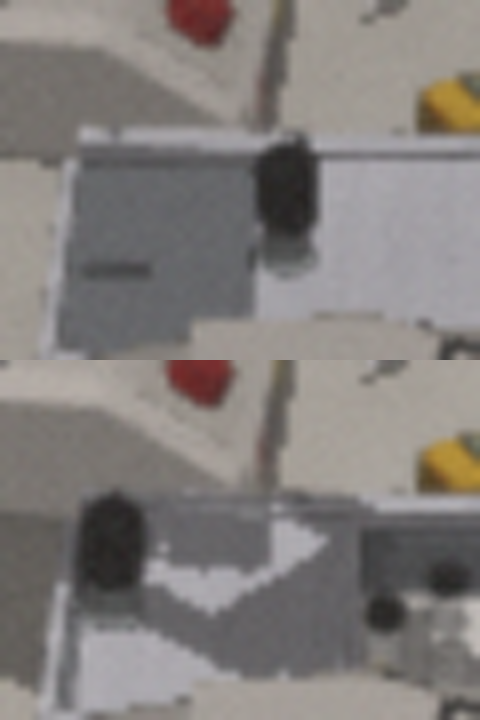

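Both fixed cameras agree. The knob moved (-21.9,-0.5) px in the side view and (-17.3,-6.5) px in the scene view. The prediction for 68 mm open with the pin down was (-21.8,-0.4) and (-17.5,-6.3). The gripper is well above everything.

```bash
python3 -c "
from bench import ctrl
o=ctrl.get_obs();print(o['clock'],o['tool_pos'],o['contact_force']);print(ctrl.job_done())"
```

```text
11.275 [ 0.52228294 -0.35705257  0.23414535] [-0.82424727  0.18818704  0.48973292]
the job is handed in; nothing more can be done
None
```

I opened the wide store, on the robot's right, and handed the job in at 11.3 s; no verdict is reported.

**What I did:** I gripped the knob, lifted it 11 mm with the cover shut, slid the cover back about 68 mm, lowered the pin, let go and backed off upwards.

**Last checks:**
- **Cover and pin:** in the side and scene pictures the knob sits where it should for about 68 mm open with the pin down in the slot, within 0.6 px. A pin still resting on the deck would have shown the knob 1.5–2 px higher.
- **Narrow store:** its cover looks shut and unmoved in the final pictures.
- **Robot clear:** the gripper was about 11 cm above the knob at hand-in, with about 1 N on the force reading, which is noise level.

**Disagreements:**
- With the pin lowered but the knob still gripped, about 4 N of spring pull remained, so the knob had probably slipped slightly in the grip. The reading fell to about zero on release.
- The network's single-picture knob positions differed between cameras by up to about 2 cm, so I relied on the measured shift of the knob in the pictures instead.

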